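# Hang a glaze sample tile on its twin pegs

### The job

Take the green glaze sample tile out of the wooden rack and hang it by both of its holes on the empty pair of pegs on the sample rail, all-glazed face outwards (the bare white panel to the back), then push it along the pegs until it sits right back against the bracket plate, and leave it hanging there. It is porcelain, so do not knock it hard against the pegs or the plate, and do not disturb the samples already hanging, the bowl or the mug.

Things in the scene. Friction and masses are not known exactly. Their poses are not given: they have to be found in the camera images.
- tile: the tile to hang: porcelain slab 160 mm wide (y), 120 mm high (z), 10 mm thick (x), 0.3 to 0.6 kg, glazed celadon green; its back (+x side) has a bare white panel, its show face (-x) is all glaze. Origin: middle of the lower edge, mid thickness. It starts upright in the rack's middle slot, holes at the top, show face roughly towards the robot; 65 mm of it stands clear above the dowels
- tile_hole_l (a point): centre (mid thickness) of the tile's through hole on its +y side: round, 14 mm across, 55 mm from the tile's middle, 102 mm above the lower edge and 18 mm below the upper edge
- tile_hole_r (a point): centre (mid thickness) of the like hole on the tile's -y side; the two are 110 mm apart
- bracket: the bracket with the EMPTY pegs, fixed on the rail's bar: grey plate 140 mm wide (y), 40 mm high (z). Origin: on the plate's front face (towards the robot), midway between the roots of its two pegs; +x points away from the robot into the plate, the pegs reach along -x. A tile hanging on them rests the top of its holes on them, hole centres 3.5 mm below the pegs' axes
- peg_root_l (a point): where the left (+y) steel peg leaves the plate, 55 mm from the bracket's middle. The peg is 7 mm thick and 85 mm long along the bracket's -x, ending in a ball 11 mm across centred 85 mm from the plate. Through use both pegs are bent up or down alike, straight from the root: the balls lie up to 4 mm above or below root height. Not in the measured pose: see it or feel for it
- peg_root_r (a point): root of the right (-y) peg, like the left one. The pegs are stiff: they bear 30 N at the ball before they give. Sliding the hung tile along them takes 3 to 10 N
- rail: the sample rail, fixed: bar 700 mm long (y), 30 mm high, 12 mm thick, its middle 205 mm above the bench, on posts at y = +-330 mm. Origin: on the bench below the bar's middle. Three brackets sit at y = -200, 0, +200 mm, origins 10 mm before the bar's middle, 205 mm above the bench. Plates reach 225 mm above the bench, post caps 245 mm
- rack: wooden plate rack, fixed: board 105 mm (x) by 190 mm (y), 16 mm thick, with four rows of two 10 mm dowels (at y = +-55 mm, tops 71 mm above the bench) leaving three slots 14 mm wide along y. Origin: on the bench below the board's centre. The tile stands on the board, its lower edge 16 mm above the bench
- tile_a: cobalt-blue sample tile, same shape as the green one, hanging loose on another bracket; leave alone. Origin: middle of its lower edge
- tile_b: honey-brown sample tile, same shape, hanging loose on another bracket; leave alone. Origin: middle of its lower edge
- bowl: white porcelain bowl, rim 124 mm across, 75 mm high, loose on the bench; leave alone. Origin: centre of its foot
- mug: pale green mug, 80 mm across, 90 mm high, handle at its +y, loose on the bench; leave alone. Origin: centre of its foot
Things that resemble listed ones, but are neither listed nor needed, are in the scene too. What is shaped like the tile but pink or red is not meant.

How it is judged:
At the end, for the whole second after the job is handed in: The green tile hangs at rest on the empty pegs, its left hole on the left peg and its right hole on the right peg (hole centres within 6 mm sideways of the pegs' roots, and from 8 mm below to 2 mm above them), its back within 8 mm of the bracket plate and the tile upright within 0.12 rad (y of tile_hole_l in the frame of bracket between 0.049 and 0.061 m and z of tile_hole_l in the frame of bracket between -0.008 and 0.002 m and x of tile_hole_l in the frame of bracket between -0.013 and 0 m and y of tile_hole_r in the frame of bracket between -0.061 and -0.049 m and z of tile_hole_r in the frame of bracket between -0.008 and 0.002 m and x of tile_hole_r in the frame of bracket between -0.013 and 0 m and angle between tile's own z axis and vertical below 0.12 rad and linear speed of tile below 0.02 m/s); the robot touches nothing.
It fails at once if The green tile is knocked or pressed with more than 80 N against the pegs, the bracket plate or the bar (contact force between tile and bracket above 80 N or contact force between tile and rail above 80 N).
It fails at once if A sample already hanging is moved by more than 20 mm (distance of any of tile_a, tile_b from where it was at the start of the episode above 0.02 m).
It fails at once if The bowl or the mug is moved by more than 20 mm (distance of any of bowl, mug from where it was at the start of the episode above 0.02 m).
It also fails if it takes over 67 s, if anything falls off the work surface, if the arm or the gripper's body presses on something with over 40 N, if the wrist force passes 120 N, or if a joint passes its speed limit or range.

### The arm

A 6-joint arm with a two-finger parallel gripper is mounted at the origin on the work surface. World frame = base frame: x ahead of the robot, y to its left, z up, the work surface at z = 0. Lengths are in m, angles in rad, forces in N, time in s.
With the tool pointing down it reaches from about 0.275 to 0.825 m from the base axis. Payload 4.9 kg.
Tool frame: the origin (TCP) lies midway between the tips of the shut fingers; the grasp point (between the pads) lies 19 mm behind it (bot.grip_depth is the distance from the TCP to the grasp point, in m); z points along the fingers, y is the line along which they close (so a half turn about z gives the same grasp; the last joint's range is limited). The gripper opens to 85 mm and grips with 20 to 120 N. Pads are 22 mm wide; open, the fingers measure 114 mm over their backs; the gripper's body (76 mm by 85 mm) begins 54 mm behind the grasp point. The pads swing forward as they close: fully open they stand 13 mm farther back than shut.
Start: joints at [0.98, 0.326, -0.193, 1.052, 0, 1.437], TCP at [0.243, 0.494, 0.231] pointing down, gripper open.
Joint ranges: [-2.65, 2.65], [-0.97, 1.79], [-1.3, 1.35], [-1.93, 2.1], [-1.47, 1.37], [-3.14, 3.14]. Speed limits (rad/s): [2.57, 2.57, 3.14, 3.14, 3.14, 3.14].

### API

Orientations are given as a unit quaternion [w, x, y, z].
In Python, from cell import bot gives the robot as it stands. Calls block until the motion is done:
- bot.move_pose(position, orientation): joint-space move of the TCP to a pose.
- bot.move_linear(position, speed=0.15, rotation=None, until_force=None): straight line of the TCP; rotation=None keeps the orientation; speed is the mean speed in m/s. With until_force (N) it stops when the force on the tool has changed by that much, and returns True; else False.
- bot.goto_joints(angles): joint-space move.
- bot.set_gripper(opening, grasp_force=None): opening from 0.0 (shut) to 1.0 (fully open); grasp_force is the grip in N (None keeps the last); returns when the fingers have stopped.
- bot.wait(seconds).
- bot.solve_ik(position, orientation): joint angles nearest the present ones, or None.
- bot.camera(name): name is "side" or "top"; returns the picture (420x560x3 uint8, red, green, blue); there is no depth.
- bot.calibration(name): a dict with "mtx" (3x3 intrinsics, pixels), "k1" (the pictures are not rectified: a ray, as slopes to the right and down, at radius r is drawn at 1 + k1 r^2 times it, then the intrinsics apply), "extrinsics" (4x4, takes a point from world to camera coordinates). Camera axes: x right, y down, z forward; pixel columns grow to the right and rows downward; lengths in m; the calibration is good to about 2 mm. A picture is of the moment at which its call begins. calibration takes no time and is no camera call.
A pose or a line that the arm cannot do raises bot.PlanningError and nothing moves.
- bot.close_job(): hands the job in; it is judged then, once.
Trained networks look in the newest picture that a camera, given by its name, has taken for a name from the list of things; names that differ only in an ending like _2 or _b are one class to them, and where a whole thing is asked for, a point or a joint stands for the part that bears it (a point fixed in the world has none). Each returns a list of dicts, best first, with "confidence" (0 to 1); they miss things now and then, are a little off and sometimes report something else, mostly with a low value. They report only what shows in the picture. A call takes as long as a camera call. They do not tell look-alikes from the thing itself.
- bot.search_frame(camera, thing): "bbox" ([left, top, width, height] in pixels, round what is visible of it).
Readings, each from a call of its own:
- bot.read_clock(): time.
- bot.read_joint_positions(): joint angles.
- bot.read_joint_vel(): joint speeds.
- bot.read_joint_efforts(): joint torques, N m.
- bot.read_position(): TCP position.
- bot.read_tool_rot(): TCP orientation.
- bot.read_ft_force(): force on the tool from outside, world axes, zero at the start.
- bot.read_moment(): the same for the moment, N m.
- bot.read_gripper_width(): opening from 0.0 (shut) to 1.0 (fully open).
- bot.read_finger_force(): force on a finger pad.
Only numpy, scipy, OpenCV 4.12 (cv2) and the standard library are available. Lean on these libraries where they do the work, as an engineer would, in place of code of your own. Each camera call takes 0.05 s, during which the arm holds its last target. There are 200 camera calls.

## Working session

There is one attempt and no reset: what is moved stays moved. The work goes in short steps, each a Python script; the robot and the scene stay as the last script left them, time stands still between calls to the robot, and variables do not carry over. Pictures are saved under pics/ and viewed, at most 10 in all, crops included, and the job is handed in when it is done.

```bash
mkdir -p pics; ls
python3 - <<'E'
from cell import bot
import cv2,numpy as np
for c in("side","top"):
    im=bot.camera(c); cv2.imwrite(f"pics/{c}0.png",im[:,:,::-1])
    k=bot.calibration(c); print(c,np.round(k["mtx"],1).tolist(),k["k1"],np.round(k["extrinsics"],4).tolist())
    for t in("tile","bracket","rail","rack","tile_hole_l","tile_hole_r","peg_root_l","peg_root_r","bowl","mug"):
        print(t,[(np.round(d["bbox"],0).tolist(),round(d["confidence"],2)) for d in bot.search_frame(c,t)][:5])
print(bot.read_clock(),bot.read_tool_rot())
E
```

```text
pics
side [[507.3, 0.0, 284.6], [0.0, 507.3, 210.7], [0.0, 0.0, 1.0]] -0.14248346403883583 [[0.8117, -0.5838, 0.0178, -0.3682], [-0.3626, -0.5275, -0.7683, 0.3102], [0.4579, 0.6172, -0.6399, 1.1222], [0.0, 0.0, 0.0, 1.0]]
tile [([304.0, 261.0, 46.0, 76.0], 0.88), ([362.0, 326.0, 18.0, 94.0], 0.81), ([352.0, 199.0, 58.0, 77.0], 0.6), ([274.0, 310.0, 12.0, 102.0], 0.57), ([309.0, 158.0, 44.0, 70.0], 0.55)]
bracket [([256.0, 125.0, 52.0, 37.0], 0.86)]
rail [([246.0, 110.0, 202.0, 226.0], 0.82)]
rack [([280.0, 288.0, 87.0, 69.0], 0.84), ([302.0, 260.0, 52.0, 77.0], 0.55)]
tile_hole_l [([272.0, 312.0, 10.0, 98.0], 0.79), ([363.0, 330.0, 20.0, 90.0], 0.67), ([301.0, 255.0, 52.0, 82.0], 0.61)]
tile_hole_r [([272.0, 312.0, 10.0, 98.0], 0.79), ([363.0, 330.0, 20.0, 90.0], 0.67), ([301.0, 255.0, 52.0, 82.0], 0.61)]
peg_root_l [([273.0, 127.0, 36.0, 36.0], 0.92)]
peg_root_r [([273.0, 127.0, 36.0, 36.0], 0.92)]
bowl [([223.0, 198.0, 43.0, 42.0], 0.7), ([163.0, 154.0, 28.0, 40.0], 0.56)]
mug [([165.0, 154.0, 26.0, 38.0], 0.73)]
top [[488.8, 0.0, 272.5], [0.0, 488.8, 198.5], [0.0, 0.0, 1.0]] -0.13
[... 280 characters left out ...]
, 16.0], 0.65)]
bracket [([182.0, 113.0, 55.0, 43.0], 0.58)]
rail [([152.0, 110.0, 268.0, 57.0], 0.96)]
rack [([321.0, 189.0, 69.0, 37.0], 0.96)]
tile_hole_l [([406.0, 197.0, 51.0, 44.0], 0.89), ([331.0, 200.0, 61.0, 7.0], 0.6), ([359.0, 252.0, 51.0, 39.0], 0.59)]
tile_hole_r [([406.0, 197.0, 51.0, 44.0], 0.89), ([331.0, 200.0, 61.0, 7.0], 0.6), ([359.0, 252.0, 51.0, 39.0], 0.59)]
peg_root_l [([182.0, 115.0, 55.0, 40.0], 0.67), ([253.0, 128.0, 64.0, 14.0], 0.46)]
peg_root_r [([182.0, 115.0, 55.0, 40.0], 0.67), ([253.0, 128.0, 64.0, 14.0], 0.46)]
bowl [([211.0, 186.0, 45.0, 42.0], 0.75)]
mug [([113.0, 209.0, 35.0, 32.0], 0.91)]
1.1 [3.42638002e-06 2.26420151e-01 9.74029730e-01 7.09287160e-06]
```

View pics/side0.png

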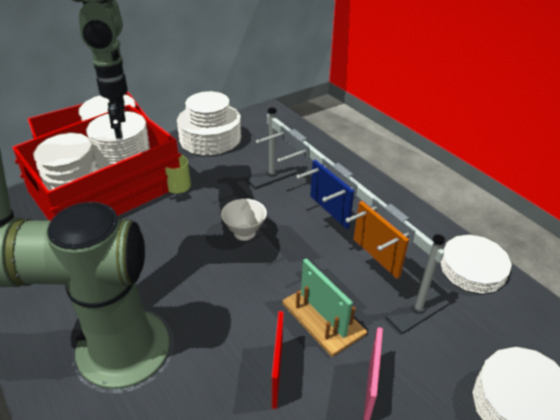

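View pics/top0.png

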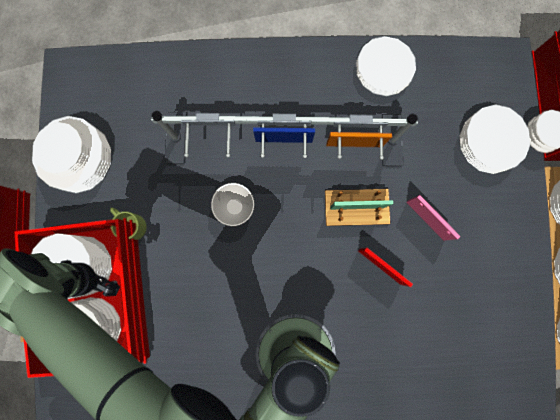

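The top view shows the empty peg pair on the left bracket (pegs near columns 187 and 228, balls near row 155). The green tile is in the rack near (362,203). Red (385,267) and pink (433,217) are look-alikes and not wanted; blue and brown hang on the other two brackets. Next I'll make an enlarged crop to confirm the tile and bracket.

Run:
```python
import cv2,numpy as np
s=cv2.imread("pics/side0.png");t=cv2.imread("pics/top0.png")
def c(im,x,y,w,h,k):return cv2.resize(im[y:y+h,x:x+w],None,fx=k,fy=k,interpolation=cv2.INTER_CUBIC)
a=c(s,255,105,66,50,6);b=c(t,175,105,66,60,6);d=c(s,290,250,66,50,6);e=c(t,322,185,75,45,5)
o=np.zeros((600,800,3),np.uint8)
for im,(x,y) in((a,(0,0)),(b,(400,0)),(d,(0,305)),(e,(400,365))):o[y:y+min(im.shape[0],600-y),x:x+im.shape[1]]=im[:600-y]
cv2.imwrite("pics/crop0.png",o)
```

```text
(no output)
```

View pics/crop0.png

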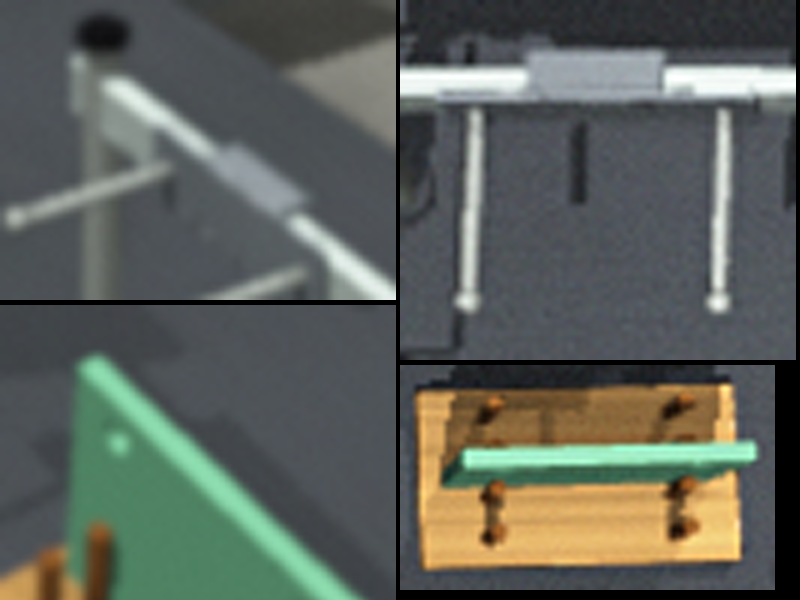

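The crop confirms the tile: the only green one, with its front (-x) all glaze and a hole at the top. The empty bracket is the leftmost, with its balls at about (185.8,154.6) and (227.6,154.7) in the top view, and (257,141) in the side view for the left one.

```bash
cat > h.py <<'E'
from cell import bot
import cv2,numpy as np
from scipy.optimize import least_squares
from scipy.spatial.transform import Rotation as R
def proj(c,P):
    k=bot.calibration(c);E=np.array(k["extrinsics"]);p=np.atleast_2d(P)@E[:3,:3].T+E[:3,3]
    s=p[:,:2]/p[:,2:];s=s*(1+k["k1"]*(s**2).sum(1,keepdims=True));M=np.array(k["mtx"])
    return s*[M[0,0],M[1,1]]+M[:2,2]
def tri(uv):  # {cam:(u,v)}
    f=lambda P:np.concatenate([proj(c,P)[0]-uv[c] for c in uv])
    r=least_squares(f,[.45,.1,.2]);return r.x,r.fun
def onplane(c,uv,z):
    return np.append(least_squares(lambda q:proj(c,[q[0],q[1],z])[0]-uv,[.45,0]).x,z)
def blob(im,u,v,r=4):  # brightness centroid above local background
    g=im.astype(float).mean(2);y,x=np.mgrid[int(v)-r:int(v)+r+1,int(u)-r:int(u)+r+1]
    w=g[y,x];w=np.clip(w-(w.min()+w.max())/2,0,None);return (x*w).sum()/w.sum(),(y*w).sum()/w.sum()
def face(im,box): # bright green face: centroid, long-axis ends
    x,y,w,h=box;c=im[y:y+h,x:x+w].astype(int)
    m=((c[...,1]>185)&(c[...,1]-c[...,0]>45)).astype(np.uint8)
    (cx,cy),(a,b),_=rr=cv2.minAreaRect(cv2.findNonZero(m));ys,xs=np.nonzero(m)
    p=np.polyfit(xs,ys,1) if np.ptp(xs)>np.ptp(ys) else None
    return (x+xs.mean(),y+ys.mean()),p,(x+xs.min(),x+xs.max()),m.sum()
E
python3 - <<'E'
from h import *
np.set_printoptions(precision=4,suppress=True)
t=bot.camera("top");s=bot.camera("side")
# refine bracket
bl={"top":blob(t,186,155,3)};br={"top":blob(t,228,155,3)}
bl["side"]=blob(s,257,141,3);br["side"]=blob(s,300,173,4)
for b in(bl,br):print(b,tri(b))
for u,v in((187.1,123.2),(228.25,123.2)):print("root",onplane("top",(u,v),.205))
f=face(t,(320,180,85,45));print(f)
print("tile top",onplane("top",f[0],.136))
g=f[1]; x0,x1=f[2]
for x in(x0+1,x1-1):print(onplane("top",(x,f[0][1]+g[0]*(x-f[0][0])),.136))
print(np.array([t[y,360] for y in range(195,212)]).tolist())
E
```

```text
{'top': (np.float64(185.82990550305723), np.float64(154.01417454141188)), 'side': (np.float64(257.677727784027), np.float64(140.5196850393701))} (array([0.5579, 0.2802, 0.2045]), array([-0.0662,  0.124 ,  0.1493, -0.0188]))
{'top': (np.float64(227.57998004655798), np.float64(154.2361157299634)), 'side': (np.float64(300.1831564532695), np.float64(175.17048955837043))} (array([0.5915, 0.165 , 0.1349]), array([ 4.4772, -7.9169, -9.0614,  1.3553]))
root [0.6413 0.2771 0.205 ]
root [0.6379 0.1677 0.205 ]
((np.float64(363.39896373056996), np.float64(202.51295336787564)), array([-0.0238, 23.5463]), (np.int64(335), np.int64(392)), np.uint64(193))
tile top [ 0.4273 -0.19    0.136 ]
[ 0.4272 -0.1153  0.136 ]
[ 0.4273 -0.2657  0.136 ]
[[130, 99, 55], [135, 102, 58], [144, 110, 62], [143, 108, 60], [138, 98, 53], [133, 103, 63], [154, 213, 166], [165, 240, 200], [162, 237, 200], [161, 243, 199], [67, 115, 89], [59, 97, 76], [56, 101, 79], [94, 111, 83], [226, 171, 97], [216, 167, 94], [198, 150, 87]]
```

```bash
cat >> h.py <<'E'
def fitbracket(t,s,bl,br,roots,show=True):
    def pts(q):
        x,y,a,d,z=q;c,n=np.cos(a),np.sin(a);X=np.array([c,n,0]);Y=np.array([-n,c,0]);o=np.array([x,y,z])
        return [o+k*.055*Y-.085*X+[0,0,d] for k in(1,-1)]+[o+k*.055*Y for k in(1,-1)]
    def f(q):
        P=pts(q);r=[proj("top",P[0])[0]-bl["top"],proj("top",P[1])[0]-br["top"],
          proj("side",P[0])[0]-bl["side"],proj("side",P[1])[0]-br["side"],.5*(proj("top",P[2])[0]-roots[0]),.5*(proj("top",P[3])[0]-roots[1])]
        return np.append(np.concatenate(r),(q[4]-.205)/.001)
    r=least_squares(f,[.64,.22,-.03,0,.205]);return r,pts(r.x)
E
python3 - <<'E'
from h import *
np.set_printoptions(precision=4,suppress=True)
t=bot.camera("top");s=bot.camera("side")
p=proj("side",[.5545,.170,.2045])[0];print(p)
bl={"top":blob(t,186,155,3),"side":blob(s,257,141,3)};br={"top":blob(t,228,155,3),"side":blob(s,round(p[0]),round(p[1]),3)}
print(br,tri(br))
r,P=fitbracket(t,s,bl,br,[(187.1,123.2),(228.25,123.2)]);print(r.x,r.fun.reshape(-1)[:12].reshape(6,2),P)
# rail ends for yaw: posts caps (dark)
for u,v in((156,118),(412,119)):print("cap",onplane("top",(u,v),.245))
# tile silhouette top corners in side
g=s.astype(int);m=(g[...,1]-g[...,0]>40)&(g[...,1]>100);m[:240]=0;ys,xs=np.nonzero(m);print("ext",xs.min(),ys[xs==xs.min()],ys.min(),xs[ys==ys.min()],xs.max(),ys[xs==xs.max()])
for y in(.08,-.08,0):print(proj("side",[.4273,-.19+y,.136]))
o=[cv2.resize(s[120:190,245:325],None,fx=6,fy=6,interpolation=cv2.INTER_CUBIC)]
cv2.imwrite("pics/peg1.png",o[0][:,:,::-1])
print(proj("side",np.array(P)))
E
```

```text
[279.4962 159.0417]
{'top': (np.float64(227.5709549071618), np.float64(154.28116710875332)), 'side': (np.float64(279.7294708029197), np.float64(158.9375))} (array([0.5547, 0.1699, 0.2048]), array([ 0.0665, -0.1197, -0.1386,  0.0197]))
[ 0.641   0.2224 -0.0283 -0.      0.205 ] [[ 0.0401  0.2026]
 [ 0.0642 -0.0321]
 [ 0.1126 -0.0549]
 [-0.2199 -0.0126]
 [-0.0625 -0.2136]
 [ 0.0391 -0.2798]] [array([0.5576, 0.2798, 0.205 ]), array([0.5544, 0.1699, 0.205 ]), array([0.6425, 0.2774, 0.205 ]), array([0.6394, 0.1675, 0.205 ])]
cap [0.6467 0.3507 0.245 ]
cap [ 0.6278 -0.307   0.245 ]
ext 302 [275 276 277 278 279 280 281 282 283 284 285 286 287 288 289 290 291 292
 293] 259 [304 305 306 307] 351 [301 302 303]
[[304.3645 258.0799]]
[[350.2819 302.135 ]]
[[326.3947 279.2332]]
[[257.7916 140.4594]
 [279.5096 158.9249]
 [282.9154 132.0297]
 [305.3273 149.5831]]
```

View pics/peg1.png

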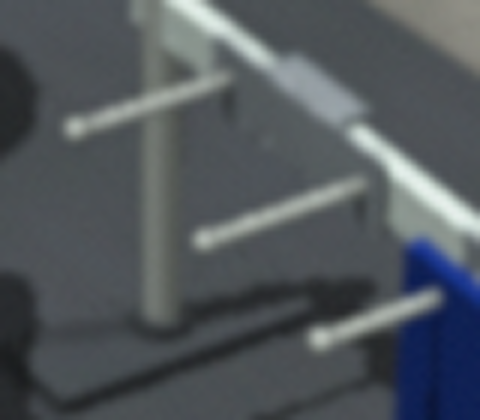

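The bracket fit is consistent: origin about (0.641, 0.222, 0.205), yaw -0.0285, peg tilt about 0. It agrees with the post caps. The hole fit allows only ±1.5 mm and the calibration is good to 2 mm, so on the way I'll touch the balls with the closed fingertips to remove the camera bias.

```bash
cat >> h.py <<'E'
def quat(yaw,half=False):  # tool down, closing along bracket/tile x
    c,n=np.cos(yaw),np.sin(yaw);y=np.array([c,n,0])*(-1 if half else 1);z=np.array([0,0,-1.]);x=np.cross(y,z)
    q=R.from_matrix(np.c_[x,y,z]).as_quat();return np.r_[q[3],q[:3]]
YAW=-.0285
E
python3 - <<'E'
from h import *
np.set_printoptions(precision=4,suppress=True)
for hf in(0,1):
    for p in((.556,.28,.24),(.427,-.19,.097),(.5,.22,.2),(.62,.22,.3)):print(hf,bot.solve_ik(p,quat(YAW,hf)))
E
```

```text
0 [0.348  0.4576 0.0282 1.1414 0.     1.9473]
0 [-0.5768  0.3215 -0.5897  0.6596  0.      1.0225]
0 [ 0.2794  0.3422 -0.2529  0.9757  0.      1.8787]
0 [0.2289 0.5093 0.2616 1.3231 0.     1.8282]
1 [ 0.348   0.4576  0.0282  1.1414  0.     -1.1943]
1 [-0.5768  0.3215 -0.5897  0.6596  0.     -2.1191]
1 [ 0.2794  0.3422 -0.2529  0.9757  0.     -1.2629]
1 [ 0.2289  0.5093  0.2616  1.3231  0.     -1.3134]
```

Run:
```python
from h import *
np.set_printoptions(precision=4,suppress=True)
q=quat(YAW)
bot.move_pose([.45,.30,.29],q); bot.set_gripper(0.)
L=np.array([.5576,.2798]);Rr=np.array([.5544,.1699])
bot.move_linear([*L,.225],.25)
print(bot.read_clock(),bot.read_ft_force())
print(bot.move_linear([*L,.203],.02,until_force=3),bot.read_position(),bot.read_ft_force())
bot.move_linear([*L,.225],.15)
d=L-Rr;d/=np.linalg.norm(d)
a=L-d*.026;bot.move_linear([*a,.225],.15);bot.move_linear([*a,.195],.15)
print(bot.move_linear([*(a+d*.016),.195],.02,until_force=3),bot.read_position(),bot.read_ft_force())
bot.move_linear([*a,.195],.15)
a=Rr+d*.026;bot.move_linear([*a,.195],.15)
print(bot.move_linear([*(a-d*.016),.195],.02,until_force=3),bot.read_position(),bot.read_ft_force())
bot.move_linear([*a,.195],.15);bot.move_linear([*a,.26],.25)
print(bot.read_clock())
```

```text
3.8417 [-0.0959 -0.2467  0.968 ]
True [0.5575 0.2798 0.2094] [0.1944 0.0386 4.9629]
True [0.5571 0.2618 0.195 ] [ 0.2108 -1.5839  0.6402]
True [0.5546 0.1843 0.1947] [0.2243 2.3359 0.5401]
8.1333
```

Touch results: ball centre z ≈ 0.204, and the balls' mid y is 0.2231 against 0.2249 by vision. The camera bias is therefore +1.8 mm in y, and the touched spacing of 0.1105 checks. Now the grasp.

Run:
```python
from h import *
np.set_printoptions(precision=4,suppress=True)
q=quat(0.);T=[.4273,-.1918]
bot.move_linear([.45,.15,.29],.35);bot.set_gripper(.5)
bot.move_pose([*T,.21],q)
print(bot.move_linear([*T,.097],.12,until_force=8),bot.read_position())
bot.set_gripper(0.,60)
print("grip",bot.read_gripper_width(),bot.read_finger_force(),bot.read_position(),bot.read_ft_force())
bot.move_linear([*T,.225],.12)
print(bot.read_clock(),bot.read_ft_force(),bot.read_moment())
t=bot.camera("top");s=bot.camera("side")
o=np.zeros((600,800,3),np.uint8);a=cv2.resize(t[150:250,290:430],None,fx=4,fy=4);b=cv2.resize(s[190:340,260:400],None,fx=2.6,fy=2.6)
o[:a.shape[0],:a.shape[1]][:300]=a[:300];o[:400,400:400+b.shape[1]]=0;o[205:205+b.shape[0],430:430+b.shape[1]]=b[:395]
cv2.imwrite("pics/grip.png",o[:,:,::-1])
```

```text
False [ 0.4279 -0.192   0.0976]
grip 0.10963399222713066 58.68677258491516 [ 0.4271 -0.1921  0.0976] [-3.2053 -0.0375  5.5701]
13.1333 [-0.1279  0.3652 -4.7654] [ 0.0153 -0.0007 -0.0229]
```

View pics/grip.png

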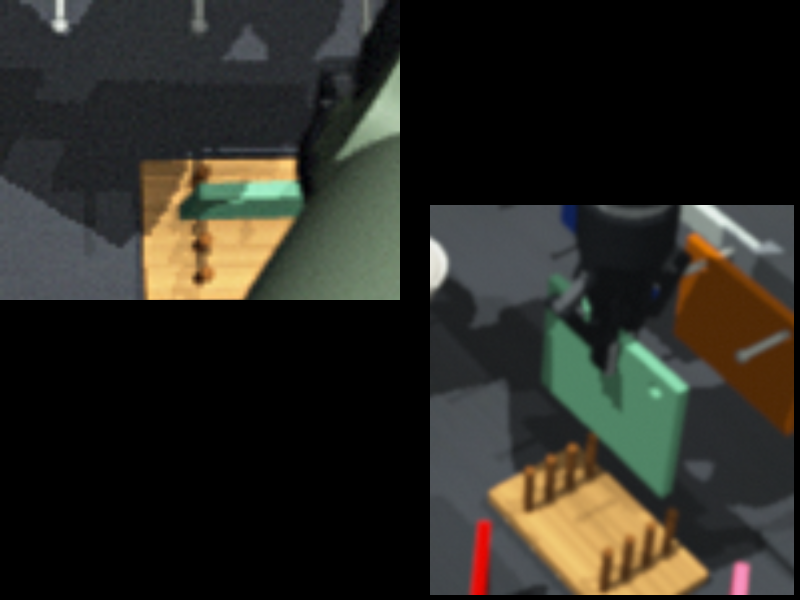

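Gripped and lifted clean: the tile hangs level, its right hole visible at crop (655,393), and the rack is empty. Next I carry it to just before the pegs and compare it with the balls.

Run:
```python
from h import *
np.set_printoptions(precision=4,suppress=True)
q=quat(YAW);X=np.array([np.cos(YAW),np.sin(YAW)]);M=np.array([.556,.2231])
print(bot.read_moment(),bot.read_moment())
bot.move_linear([.44,-.1,.225],.2);
bot.move_linear([*(M-.07*X),.225],.25,rotation=q)
bot.move_linear([*(M-.035*X),.1836],.15)
bot.wait(.3)
p=bot.read_position();print(bot.read_clock(),p,bot.read_tool_rot(),q,bot.read_moment(),bot.read_ft_force())
t=bot.camera("top");s=bot.camera("side");np.savez("pre.npz",t=t,s=s,p=p)
o=np.zeros((600,800,3),np.uint8);a=cv2.resize(t[105:180,170:250],None,fx=5,fy=5,interpolation=cv2.INTER_CUBIC);b=cv2.resize(s[110:230,220:320],None,fx=4,fy=4,interpolation=cv2.INTER_CUBIC)
o[:375,:400]=a;o[:480,400:]=b
cv2.imwrite("pics/pre.png",o[:,:,::-1])
for n,P in(("topL",[.005,.08,.0384]),("topLf",[-.005,.08,.0384]),("holeLf",[-.005,.055,.0204]),("holeRf",[-.005,-.055,.0204]),("topR",[-.005,-.08,.0384]),("botR",[-.005,-.08,-.0816])):
    w=p+np.array([P[0]*X[0]-P[1]*X[1],P[0]*X[1]+P[1]*X[0],P[2]]);print(n,w,proj("top",w)[0],proj("side",w)[0])
```

```text
[ 0.0293 -0.0375  0.002 ] [ 0.0293 -0.0375  0.002 ]
16.125 [0.521  0.2243 0.1844] [0.0003 0.717  0.6971 0.0005] [0.     0.7171 0.697  0.    ] [-0.0031 -0.0205 -0.0456] [-0.1568  0.2867 -5.1557]
topL [0.5283 0.3041 0.2228] [175.1842 164.1909] [244.1434 134.3324]
topLf [0.5183 0.3044 0.2228] [175.0494 168.0089] [241.0415 135.3471]
holeLf [0.5176 0.2794 0.2048] [185.9708 169.2579] [245.8095 144.8906]
holeRf [0.5144 0.1695 0.2048] [227.9147 169.358 ] [267.1702 163.8424]
topR [0.5137 0.1445 0.2228] [236.892  168.1452] [272.3718 162.7115]
botR [0.5137 0.1445 0.1028] [240.736  175.8288] [272.2564 199.1892]
```

View pics/pre.png

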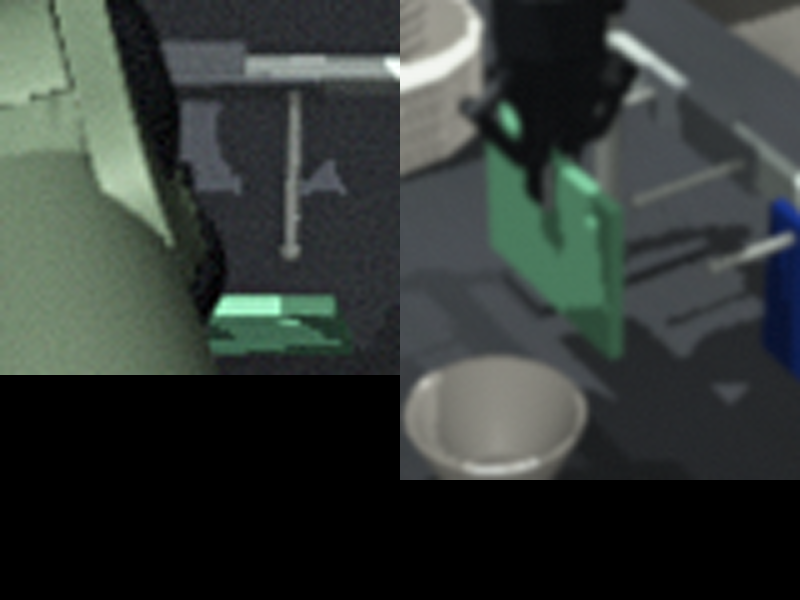

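In the top crop, the tile's right end is at column ≈335 and the right ball at 291. In the side crop, the tile is upright in front of the balls. I'll measure the edges with subpixel scans.

Run:
```python
from h import *
np.set_printoptions(precision=3,suppress=True,linewidth=200)
d=np.load("pre.npz");t,s,p=d["t"].astype(int),d["s"].astype(int),d["p"]
for r in(164,165,166,167):print(r,t[r,228:242,1].tolist())
for c in(229,231,234):print(c,t[158:176,c,1].tolist())
print("ball",blob(t,228,155,3))
for r in(165,175,185,190):print("side",r,s[r,264:282,1].tolist())
X=np.array([np.cos(YAW),np.sin(YAW)])
def w(P,dy=0,dx=0):return np.array([p[0]+dx+P[0]*X[0]-P[1]*X[1],p[1]+dy+P[0]*X[1]+P[1]*X[0],p[2]+P[2]])
for dy in(0,.0018):
  print(dy,proj("top",[w([0,-.08,.0384],dy),w([.005,-.08,.0384],dy),w([-.005,-.08,.0384],dy)]),proj("side",[w([k,-.08,z],dy) for k in(-.005,.005) for z in(.0384,-.0816)]))
```

```text
164 [120, 118, 121, 117, 114, 118, 117, 124, 100, 51, 48, 48, 50, 49]
165 [146, 146, 143, 144, 145, 144, 143, 144, 130, 62, 40, 44, 54, 41]
166 [144, 144, 143, 144, 145, 147, 148, 145, 133, 67, 45, 40, 46, 46]
167 [135, 134, 145, 153, 142, 144, 145, 149, 123, 70, 51, 48, 52, 53]
229 [40, 48, 46, 53, 46, 47, 118, 146, 144, 134, 73, 156, 114, 102, 108, 105, 65, 55]
231 [46, 52, 46, 52, 42, 46, 117, 144, 144, 153, 65, 59, 98, 106, 107, 107, 65, 54]
234 [49, 50, 45, 47, 43, 50, 117, 143, 148, 145, 82, 54, 58, 70, 99, 112, 61, 61]
ball (np.float64(227.8292682926829), np.float64(153.89746142359382))
side 165 [122, 128, 146, 162, 151, 112, 84, 77, 83, 91, 92, 88, 80, 75, 76, 76, 78, 78]
side 175 [123, 122, 123, 123, 123, 115, 93, 80, 83, 91, 91, 80, 66, 67, 74, 74, 76, 76]
side 185 [122, 118, 118, 119, 119, 118, 109, 97, 89, 90, 92, 86, 79, 76, 76, 76, 76, 75]
side 190 [75, 75, 75, 75, 74, 75, 76, 78, 84, 90, 88, 73, 52, 42, 45, 54, 63, 69]
0 [[236.927 166.221]
 [236.961 164.3  ]
 [236.892 168.145]] [[272.372 162.711]
 [272.256 199.189]
 [275.619 161.529]
 [275.328 197.953]]
0.0018 [[236.225 166.239]
 [236.26  164.317]
 [236.19  168.163]] [[271.975 162.385]
 [271.881 198.85 ]
 [275.221 161.204]
 [274.951 197.616]]
```

```bash
cat >> h.py <<'E'
X=np.array([np.cos(YAW),np.sin(YAW)]);Y=np.array([-X[1],X[0]]);M0=np.array([.556,.2231])
def go(dx,dy,z,v=.1,f=None):
    r=bot.move_linear([*(M0+dx*X+dy*Y),z],v,until_force=f);p=bot.read_position();q=p[:2]-M0
    print(r,"dx %.4f dy %.4f z %.4f"%(q@X,q@Y,p[2]),"F",np.round(bot.read_ft_force(),2),"M",np.round(bot.read_moment(),3),"t",bot.read_clock(),flush=True);return r
E
python3 - <<'E'
from h import *
go(-.035,.0004,.183);
go(-.016,.0004,.183,.06,4)
go(.016,.0004,.183,.03,4)
E
```

```text
False dx -0.0351 dy 0.0005 z 0.1830 F [ 0.11 -0.26 -5.06] M [-0.02  0.05 -0.03] t 16.475
False dx -0.0157 dy 0.0003 z 0.1828 F [-0.98 -0.02 -4.73] M [-0.027  0.037 -0.009] t 16.9417
False dx 0.0158 dy 0.0004 z 0.1830 F [-0.76 -0.27 -4.77] M [ 0.008  0.042 -0.061] t 18.1583
```

Run:
```python
from h import *
if not go(.045,.0004,.183,.05,4):
    go(.045,.0004,.176,.015,3)
s=bot.camera("side");t=bot.camera("top");o=np.zeros((500,800,3),np.uint8)
o[:480,:400]=cv2.resize(s[90:210,230:330],None,fx=4,fy=4,interpolation=cv2.INTER_CUBIC);o[:375,400:]=cv2.resize(t[105:180,170:250],None,fx=5,fy=5,interpolation=cv2.INTER_CUBIC)
cv2.imwrite("pics/ins.png",o[:,:,::-1])
```

```text
False dx 0.0448 dy 0.0003 z 0.1827 F [ 0.18  0.09 -4.71] M [-0.016  0.042  0.016] t 18.8917
True dx 0.0449 dy 0.0005 z 0.1806 F [-0.28  0.8   6.14] M [-0.018  0.023 -0.008] t 19.2
```

View pics/ins.png

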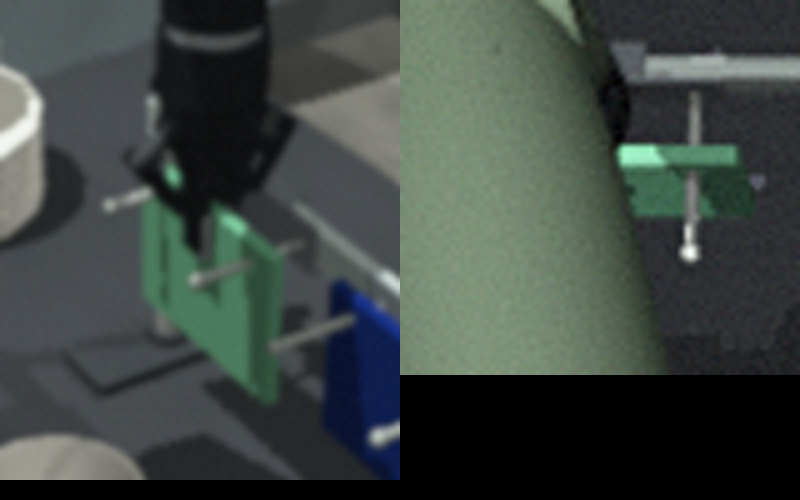

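Both pegs pass through the holes, and the weight transferred at the height predicted. Now I release and push with the closed fingers.

Run:
```python
from h import *
go(.0449,.0004,.1808,.02)
bot.set_gripper(.3);print(bot.read_gripper_width(),bot.read_ft_force())
go(.0449,.0004,.265,.08)
go(-.01,.0004,.265,.25)
bot.set_gripper(0.)
go(-.01,.0004,.19,.2)
go(.024,.0004,.19,.08,2)
go(.07,.0004,.19,.03,16)
```

```text
False dx 0.0448 dy 0.0004 z 0.1807 F [-0.63  0.24 -0.78] M [0.007 0.007 0.014] t 19.5917
0.3006682804462216 [-5.07713133  0.11322991  3.39306849]
False dx 0.0446 dy 0.0003 z 0.2643 F [-0.54 -1.08 -0.41] M [-0.061  0.056  0.03 ] t 21.1
False dx -0.0108 dy 0.0005 z 0.2649 F [ 0.54  0.6  -0.27] M [-0.029 -0.003  0.044] t 21.4667
False dx -0.0098 dy 0.0004 z 0.1903 F [-0.18  0.41  0.82] M [ 0.014 -0.     0.021] t 22.3583
False dx 0.0242 dy 0.0004 z 0.1904 F [-0.1  -0.17 -0.05] M [0.03  0.033 0.052] t 22.9333
True dx 0.0580 dy 0.0003 z 0.1890 F [ 1.22 -0.24 -0.51] M [-0.002 -0.007 -0.011] t 24.0417
```

Run:
```python
from h import *
go(.07,.0004,.189,.02,14)
go(.03,.0004,.19,.15)
s=bot.camera("side");t=bot.camera("top");o=np.zeros((500,800,3),np.uint8)
o[:480,:400]=cv2.resize(s[90:210,230:330],None,fx=4,fy=4,interpolation=cv2.INTER_CUBIC);o[:375,400:]=cv2.resize(t[100:175,170:250],None,fx=5,fy=5,interpolation=cv2.INTER_CUBIC)
cv2.imwrite("pics/push.png",o[:,:,::-1])
```

```text
True dx 0.0578 dy 0.0001 z 0.1880 F [ 0.56 -0.18  0.1 ] M [-0.016 -0.028 -0.011] t 24.4167
False dx 0.0301 dy 0.0005 z 0.1902 F [-0.44 -0.21 -0.26] M [-0.019 -0.041  0.023] t 24.75
```

View pics/push.png

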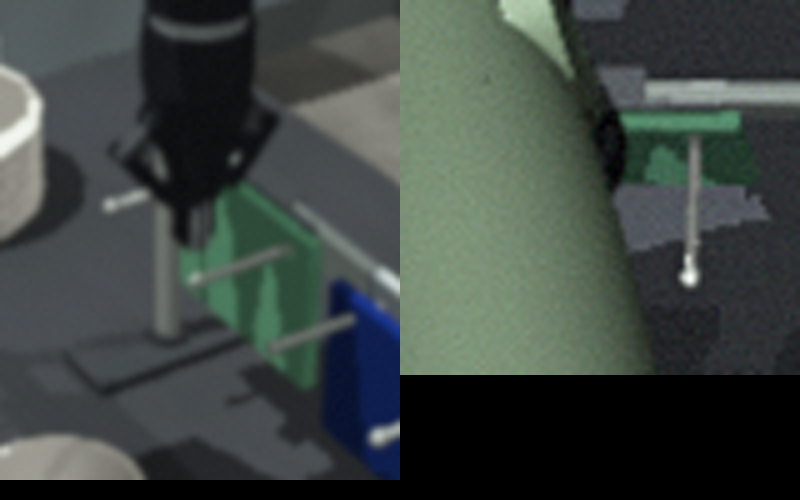

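The tile appears to sit near the plate. I'll back the arm away for an unobstructed check.

Run:
```python
from h import *
np.set_printoptions(precision=3,suppress=True)
go(-.05,.0004,.20,.25);go(-.05,.0004,.30,.25)
bot.move_pose([.33,.36,.33],quat(YAW))
s=bot.camera("side");t=bot.camera("top");o=np.zeros((480,800,3),np.uint8)
o[:480,:400]=cv2.resize(s[90:210,230:330],None,fx=4,fy=4,interpolation=cv2.INTER_CUBIC);o[:375,400:]=cv2.resize(t[100:175,170:250],None,fx=5,fy=5,interpolation=cv2.INTER_CUBIC)
cv2.imwrite("pics/fin.png",o[:,:,::-1]);print(bot.read_clock())
B=np.array([.641,.2224])
for y in(-.07,0.,.07):
    for n,x,z in(("back-top if seated",0,.2195),("front-top",-.010,.2195)):print(y,n,proj("top",[*(B+x*X+y*Y),z])[0])
for c in(182,190,207,222,236):print(c,t[112:132,c,1].tolist())
```

```text
False dx -0.0495 dy 0.0006 z 0.2005 F [1.1  0.28 0.02] M [ 0.03  -0.001  0.02 ] t 25.325
False dx -0.0487 dy 0.0004 z 0.3001 F [ 0.37  0.38 -0.05] M [ 0.025 -0.01   0.006] t 25.875
26.875
-0.07 back-top if seated [233.489 121.117]
-0.07 front-top [233.41  124.839]
0.0 back-top if seated [206.778 121.17 ]
0.0 front-top [206.666 124.883]
0.07 back-top if seated [180.288 121.289]
0.07 front-top [180.143 124.988]
182 [54, 57, 49, 59, 159, 251, 246, 234, 162, 151, 99, 136, 143, 120, 68, 53, 58, 63, 60, 51]
190 [51, 41, 36, 57, 177, 250, 245, 218, 170, 173, 177, 225, 237, 204, 117, 69, 55, 55, 51, 56]
207 [52, 127, 168, 170, 171, 167, 162, 149, 165, 160, 176, 224, 237, 202, 133, 93, 104, 105, 105, 104]
222 [47, 45, 35, 62, 212, 253, 250, 199, 164, 151, 178, 229, 236, 214, 141, 94, 103, 102, 103, 103]
236 [47, 47, 41, 51, 161, 242, 248, 252, 212, 116, 196, 241, 243, 220, 147, 103, 101, 100, 110, 109]
```

View pics/fin.png

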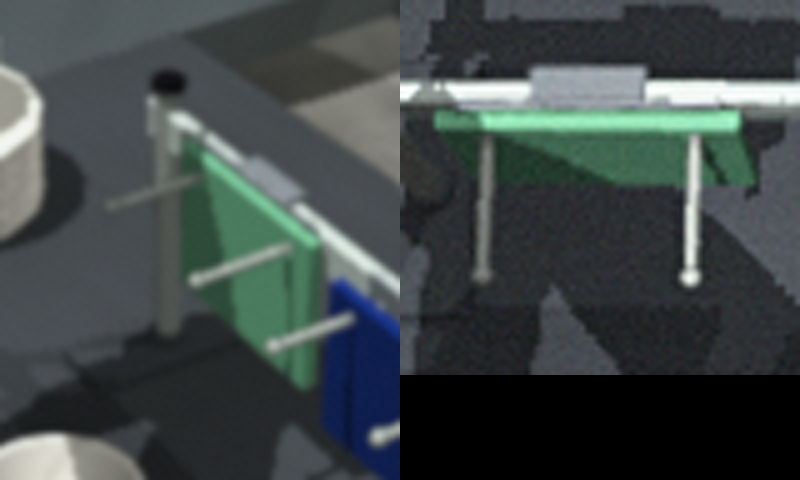

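Run:
```python
from h import *
print(bot.close_job())
```

```text
the job is handed in; nothing more can be done
None
```

The green tile hangs on the empty pegs by both holes, glazed face outwards. It sits against the bracket plate to within about 2 mm by camera, and two pushes stopped at the same place. The arm was clear, no hard contact was felt, and the job was handed in at about 27 s; the judge returned no verdict.

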